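Raise the pop-up work light and hold it up

TASK

Pull the orange clip-on guard cap off the grey lamp console and put it in the empty bay of the red hardware tray (the one on the robot's side, to the right). Then press the green button that the cap covered, so that the yellow lamp pops up to its first stop, take hold of the lamp and pull its mast up to the second stop, the end of its travel. Finish while still holding the lamp up there (it springs back if let go), and leave the other things on the table where they are.

Things in the scene. Friction and masses are not known exactly. Their poses are not given: they have to be found in the camera images.
- console: Grey steel box fixed to the table, 90 mm (x) by 220 mm (y) by 110 mm high, on a 110 x 240 mm, 8 mm thick foot plate; origin at the centre of its underside, z up. On its top stand the orange cap with the button under it (at y = -60 mm) and the yellow lamp (at y = +60 mm). Position and yaw vary; console and tray may change sides.
- cap: Loose orange square guard cap, 44 x 44 mm and 46 mm high, open below, 50 g; origin at the centre of its underside, z up, axes along the console's at the start. It sits on the console's top over the button, held by two spring balls on its y sides; it comes off straight up with about 8 to 15 N over the first 3 mm and is then free. Grip it across its x sides or its y sides.
- cap_middle (a point): The middle of the cap, 23 mm above its underside.
- button (a joint): Travel of the green button in m: 0 up, 0.007 fully down. It springs back (1 N at first, 3.5 N fully down); the lamp's latch lets go from about 0.004.
- button_top (a point): Centre of the top face of the green button, 18 mm across, 30 mm above the console's top when up, pressed straight down. It stands on a black boss 26 mm (x) by 22 mm (y) and 20 mm high (spring balls stick out 7 mm from the boss's y sides).
- mast (a joint): How far the lamp's mast is out, in m, straight up: 0 stowed and latched (no pull frees it), about 0.035 (0.027 to 0.042) at the first stop, to which a spring lifts it within half a second of pressing the button, 0.095 at the second stop, a hard end. Above the first stop a spring draws it back down, with 9 to 12 N at the second stop; it does not latch there.
- lamp: Yellow lamp head on the mast, 44 mm (console x) by 60 mm (console y) by 40 mm high, with white lenses on top and on one end; axes along the console's, origin at the centre of its underside (1 mm above the console's top when stowed). Grip it across its 44 mm width, along the console's x, and pull straight up; the grip needs to be firm, 30 N or so.
- lamp_middle (a point): The middle of the lamp head, 21 mm above the lamp's origin.
- tray: Red hardware tray fixed to the table, 260 x 260 mm, walls 30 mm high and 5 mm thick, floor 5 mm thick, two by two bays of about 122 mm; origin at the centre of its underside. The bay at -x, -y of the tray is empty, the others hold bolts and small parts. Position and yaw vary.
- bay (a point): Centre of the floor of the empty bay (122 mm square inside), 5 mm above the table; axes along the tray's.
- plug: Bystander, leave alone: black rubber plug disc, 40 mm across, 14 mm high, in a far bay of the tray.
- nut: Bystander, leave alone: steel ring nut, 30 mm across, 13 mm high, in the near left bay of the tray.
- bush: Bystander, leave alone: brass bush, 34 mm across, 18 mm high, in the near left bay of the tray.
- spray: Bystander, leave alone: yellow spray can, 64 mm across, 190 mm high, beyond and between console and tray.
- wrench: Bystander, leave alone: steel wrench lying flat between console and tray.
- grease: Bystander, leave alone: white jar with red lid, 70 mm across, 85 mm high, on the robot's near right.
- bracket: Bystander, leave alone: copper-brown angle bracket, 110 x 30 x 45 mm, on the robot's near left.
Mind the look-alikes: they are no part of the job. Of the things like the cap, leave any that is turquoise; of the rest the larger one is meant.

How it is judged:
On the way, in this order (a step that is already met when the one before it is completed fails the run):
1. the cap is pulled off, clear above the button (distance between cap_middle and button_top above 0.05 m and value of joint mast below 0.01 m), for 0.1 s.
2. the cap is put down and let go in the empty bay of the tray (x of cap_middle in the frame of bay between -0.06 and 0.06 m and y of cap_middle in the frame of bay between -0.06 and 0.06 m and z of cap_middle in the frame of bay below 0.035 m and contact force between the fingers and cap below 0.3 N and linear speed of cap below 0.05 m/s), for 0.2 s.
3. the green button is pressed by the robot (value of joint button above 0.0035 m), for 0.05 s.
4. the lamp is up at its first stop or beyond, the button let go (value of joint mast above 0.022 m and value of joint button below 0.002 m), for 0.2 s.
At the end, for the whole second after the job is handed in: The mast is out more than 88 of its 95 mm, the fingers holding the lamp (over 2 N), through the last second; the cap lies at rest and released in the tray's empty bay (its middle within 60 mm of the bay's centre each way, less than 35 mm above its floor) (all of step 2 and value of joint mast above 0.088 m and contact force between the fingers and lamp above 2 N); the arm keeps its last pose, push and grip.
It fails at once if a bystander is shifted by more than 30 mm (distance of any of plug, nut, bush, spray, wrench, grease, bracket from where it was at the start of the episode above 0.03 m).
It also fails if it takes over 64 s, if anything falls off the work surface, if the arm or the gripper's body presses on something with over 40 N, if the wrist force passes 120 N, or if a joint passes its speed limit or range.

ROBOT

A 7-joint arm with a two-finger parallel gripper is mounted at the origin on the work surface. World frame = base frame: x ahead of the robot, y to its left, z up, the work surface at z = 0. Lengths are in m, angles in rad, forces in N, time in s.
With the tool pointing down it reaches from about 0.425 to 0.925 m from the base axis. Payload 6.8 kg.
Tool frame: the origin (TCP) lies on the centre line of the jaws, within the pads' length; the fingertips stand 8 mm ahead of it and the grasp point (between the pads) lies 11 mm behind it (bot.tips_ahead is the distance from the TCP to the fingertips, in m); z points along the fingers, y is the line along which they close (so a half turn about z gives the same grasp; the last joint's range is limited). The gripper opens to 85 mm and grips with 20 to 120 N. Pads are 22 mm wide; open, the fingers measure 114 mm over their backs; the gripper's body (76 mm by 85 mm) begins 54 mm behind the grasp point. The pads swing forward as they close: fully open they stand 13 mm farther back than shut.
Start: joints at [-1.269, 0.477, 0.022, 1.555, -0.011, 1.109, -0.083], TCP at [0.269, 0.619, 0.239] pointing down, gripper open.
Joint ranges: [-2.96, 2.96], [-0.34, 2.1], [-1.41, 1.46], [0.24, 2.44], [-1.37, 4.51], [0.17, 1.92], [-2.96, 2.96]. Speed limits (rad/s): [2.39, 2.39, 3.14, 3.14, 3.14, 3.14, 3.14].

INTERFACE

Orientations are given as a unit quaternion [w, x, y, z].
In Python, from station import bot gives the robot as it stands.
- The arm moves only by the tool send_rows, never from a script. Its argument "deltas" is text: rows parted by semicolons, each of 4 numbers parted by spaces: the shift along the tool's x, y, z in m, then the turn about the tool's z in degrees. In form: x y z spin; .... A call has 1 to 5 rows; each row is the pose to reach, as a shift and turn from the pose commanded when the call began, along the tool's axes at that moment; what a row does not reach only later rows make up. A row lasts 1/10 s, in which the tool goes at most 50 mm and 8.59 degrees, less where a joint would pass 70% of its speed; a pose out of reach is approached as far as the arm can. A call with a gripper value outside its range is refused whole. "claw" is the opening, from 0 (shut) to 1 (fully open), set as the call begins (left out, the last holds). The fingers move at their own pace and stop on an object; "force" is the grip in N (left out, the last holds). Time passes only in rows, so rows that repeat a pose let the fingers close. It gives the time, the measured TCP pose, the force, the opening and the grip force at its end, in the units of the state.
- bot.get_obs(): the state, without advancing time (a new reading comes with each control period).
- bot.read_camera(name): name is "scene" or "side" or "wrist"; returns a dict with "img" (400x640x3 uint8, red, green, blue), "depth" (400x640 float32, m along the optical axis (not along the pixel's ray), 0 where there is no reading), "fx", "fy", "cx", "cy" (pixels), "camera_from_world" (4x4, takes a point from world to camera coordinates). Camera axes: x right, y up, looking along -z (the intrinsics and any distortion apply to the point x, -y, -z); pixel columns grow to the right and rows downward; lengths in m; the calibration is good to about 2 mm. A picture is of the moment at which its call begins.
- bot.hand_in(): hands the job in; it is judged then, once.
Trained networks look in a picture, given as the dict that the camera call returned (one of the last four; its "shot" number tells which), for a name from the list of things; names that differ only in an ending like _2 or _b are one class to them, and where a whole thing is asked for, a point or a joint stands for the part that bears it (a point fixed in the world has none). Each returns a list of dicts, best first, with "confidence" (0 to 1); they miss things now and then, are a little off and sometimes report something else, mostly with a low value. They report only what shows in the picture. A call takes as long as a camera call. They do not tell look-alikes from the thing itself.
- bot.masks_of(picture, query): "mask" (400x640 bool, what is visible of it).
- bot.landmark_of(picture, query): "xyz" ([x, y, z] in m, in world coordinates, good to about 4 mm: a listed point, or the origin of a listed thing).
The state is a dict: "t": time; "q": joint angles; "joint_vel": joint speeds; "joint_torque": joint torques, N m; "eef_pos": TCP position; "tool_rot": TCP orientation; "contact_force": force on the tool from outside, world axes, zero at the start; "torque": the same for the moment, N m; "gripper_width": opening from 0.0 (shut) to 1.0 (fully open); "grasp_force": force on a finger pad.
Only numpy, scipy, OpenCV 4.12 (cv2) and the standard library are available. Lean on these libraries where they do the work, as an engineer would, in place of code of your own. Each camera call takes 0.05 s, during which the arm holds its last target. There are 200 camera calls.

## Working session

There is one attempt and no reset: what is moved stays moved. The work goes in short steps, Python scripts to look and compute and a tool call to move; the robot and the scene stay as the last step left them, time stands still between calls to the robot, and variables do not carry over. Pictures are saved under pics/ and viewed, at most 10 in all, crops included, and the job is handed in when it is done.

Besides the shell and the picture viewer there is one more tool, called after ">>>" as name(argument=value, ...) on one line, values as JSON. send_rows: Moves the arm, as the interface text tells. Its arguments: {"type":"object","properties":{"deltas":{"type":"string"},"claw":{"type":"number"},"force":{"type":"number"}},"required":["deltas"]}

```bash
mkdir -p pics; ls; cat > h.py <<'E'
from station import bot
import numpy as np, cv2
def save(p,n): cv2.imwrite('pics/'+n,p['img'][:,:,::-1])
def cloud(p):
    d=p['depth']; v,u=np.mgrid[:d.shape[0],:d.shape[1]]
    c=np.stack([(u-p['cx'])/p['fx']*d,-(v-p['cy'])/p['fy']*d,-d,np.ones_like(d)],-1)
    w=c@np.linalg.inv(p['camera_from_world']).T
    w=w[...,:3]; w[d==0]=np.nan; return w
E
python3 - <<'E'
from h import *
o=bot.get_obs(); print({k:np.round(v,3) for k,v in o.items()}, bot.tips_ahead)
for c in ['scene','side']:
    p=bot.read_camera(c); save(p,c+'0.png')
    print(c,np.round(np.linalg.inv(p['camera_from_world'])[:3,3],2),[k for k in p])
    for q in ['cap_middle','lamp_middle','lamp','console','tray','bay','cap']:
        print(q,[(np.round(r['xyz'],3).tolist(),round(r['confidence'],2)) for r in bot.landmark_of(p,q)])
E
```

```text
pics
{'t': np.float64(0.0), 'q': array([-1.269,  0.478,  0.022,  1.556, -0.012,  1.109, -0.083]), 'joint_vel': array([ 0.001, -0.   , -0.001, -0.   ,  0.   ,  0.001,  0.001]), 'joint_torque': array([ 0.0000e+00, -5.9646e+01,  1.6080e+00, -2.8119e+01,  1.2000e-02,
        9.0000e-03,  0.0000e+00]), 'eef_pos': array([0.269, 0.619, 0.238]), 'tool_rot': array([-0.   ,  0.203,  0.979, -0.001]), 'contact_force': array([0.725, 0.285, 0.751]), 'torque': array([ 0.003,  0.033, -0.018]), 'grasp_force': np.float64(0.0), 'gripper_width': np.float64(0.999)} 0.008
scene [1.28 0.71 0.93] ['img', 'depth', 'fx', 'fy', 'cx', 'cy', 'camera_from_world', 'shot']
cap_middle [([0.418, -0.298, 0.023], 0.69), ([0.554, -0.3, 0.13], 0.57)]
lamp_middle []
lamp [([0.594, -0.189, 0.109], 0.87)]
console [([0.576, -0.244, 0.003], 0.57)]
tray [([0.558, 0.212, -0.002], 0.92), ([0.594, -0.19, 0.106], 0.65)]
bay [([0.482, 0.174, 0.006], 0.66), ([0.562, 0.212, -0.002], 0.43)]
cap [([0.419, -0.296, 0.0], 0.79), ([0.55, -0.304, 0.106], 0.6), ([0.575, -0.24, 0.002], 0.23)]
side [-0.18 -0.7   0.73] ['img', 'depth', 'fx', 'fy', 'cx', 'cy', 'camera_from_world', 'shot']
cap_middle [([0.417, -0.295, 0.021], 0.84), ([0.553, -0.302, 0.135], 0.69), ([0.503, -0.426, 0.013], 0.67)]
lamp_middle [([0.484, 0.168, 0.003], 0.69), ([0.594, -0.189, 0.129], 0.63), ([0.78, 0.032, 0.004], 0.22)]
lamp [([0.593, -0.191, 0.111], 0.93), ([0.553, -0.3, 0.133], 0.31)]
console [([0.574, -0.248, -0.001], 0.92)]
tray [([0.566, 0.208, -0.0], 0.61)]
bay [([0.48, 0.171, 0.001], 0.74), ([0.553, -0.3, 0.112], 0.71)]
cap [([0.418, -0.298, 0.002], 0.89), ([0.509, -0.43, -0.004], 0.8), ([0.554, -0.302, 0.113], 0.75), ([0.775, 0.029, 0.003], 0.29)]
```

View pics/scene0.png

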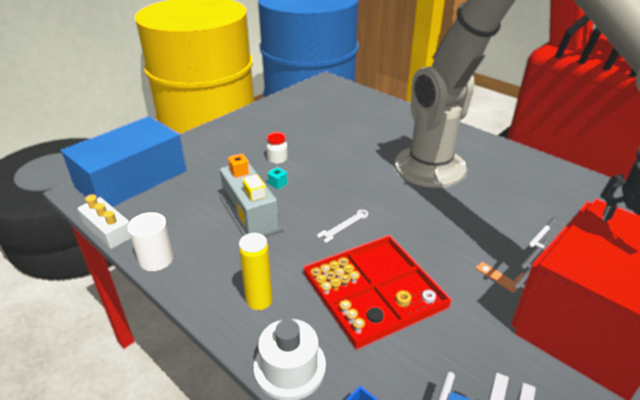

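View pics/side0.png

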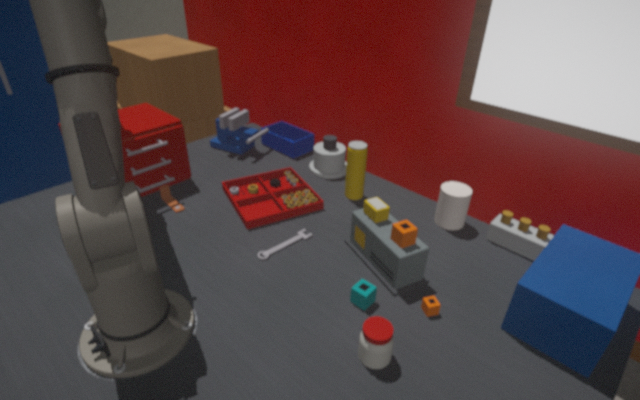

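```bash
python3 - <<'E'
from h import *
for c in ['scene','side']:
    p=bot.read_camera(c); w=cloud(p)
    for q,zl,zh in [('cap',.14,.17),('lamp',.14,.17),('console',.1,.12),('tray',.02,.04)]:
        for r in bot.masks_of(p,q)[:3]:
            m=r['mask']; P=w[m]; P=P[np.isfinite(P).all(1)]
            col=np.median(p['img'][m],0)
            T=P[(P[:,2]>zl)&(P[:,2]<zh)]
            print(c,q,round(r['confidence'],2),col,np.round(np.median(P,0),3),len(T), end=' ')
            if len(T)>20:
                (cx,s,a)=cv2.minAreaRect((T[:,:2]*1000).astype(np.float32)); print(np.round(cx),np.round(s),round(a,1),np.round(np.median(T[:,2]),3),end='')
            print()
E
```

```text
scene cap 0.68 [244. 144.  10.] [ 0.562 -0.286  0.143] 200 [ 557. -300.] [49. 45.] 76.8 0.154
scene cap 0.58 [ 10.  179.5 174. ] [ 0.427 -0.283  0.031] 0 
scene lamp 0.71 [243. 235. 214.] [ 0.603 -0.173  0.146] 268 [ 595. -187.] [69. 44.] 71.2 0.15
scene console 0.76 [150. 163. 160.] [ 0.606 -0.173  0.088] 910 [ 576. -242.] [223.  91.] 71.0 0.109
scene tray 0.6 [236.  26.  10.] [0.574 0.216 0.008] 2933 [564. 213.] [266. 265.] 70.8 0.027
scene tray 0.17 [230.  196.5 183. ] [ 0.329 -0.389  0.056] 103 [ 328. -391.] [36. 68.] 50.0 0.03
side cap 0.9 [34. 77. 77.] [ 0.403 -0.304  0.035] 0 
side cap 0.79 [115.  67.  33.] [ 0.541 -0.31   0.143] 311 [ 553. -304.] [46. 46.] 69.6 0.154
side cap 0.58 [117.  67.  31.] [ 0.496 -0.433  0.024] 0 
side lamp 0.85 [110.  95.  44.] [ 0.581 -0.199  0.14 ] 261 [ 591. -191.] [61. 45.] 73.6 0.149
side console 0.86 [67. 69. 66.] [ 0.54  -0.268  0.075] 1238 [ 572. -247.] [222.  93.] 70.5 0.108
side console 0.35 [142. 138. 142.] [ 0.421 -0.01   0.005] 0 
side tray 0.75 [113.  34.  31.] [0.556 0.194 0.011] 1204 [563. 211.] [268. 263.] 71.1 0.025
```

The scene image shows the orange cap at pixel (238,162) on the console and the lamp at (255,185). The empty bay is near (385,262). The turquoise cap at (277,177) and the small orange one, at (431,306) in the side view, are look-alikes. Measured so far: cap at (0.555, -0.302), bay at (0.481, 0.173), console yaw about -19°. Next I plan the approach.

```bash
cat > plan.py <<'E'
import numpy as np
from scipy.spatial.transform import Rotation as R
def pose():
    from station import bot
    o=bot.get_obs(); q=o['tool_rot']; M=R.from_quat([q[1],q[2],q[3],q[0]]).as_matrix()
    return np.array(o['eef_pos']), np.degrees(np.arctan2(M[1,1],M[0,1]))
def plan(wps, p=None, yaw=None, step=.045):
    """wps: (x,y,z,yaw of tool y in deg); prints one call (1-5 rows) per line"""
    if p is None: p,yaw=pose()
    rows=[]; cp,cy=np.array(p),yaw
    for x,y,z,a in wps:
        t=np.array([x,y,z]); da=(a-cy+90)%180-90
        n=int(np.ceil(max(np.linalg.norm(t-cp)/step,abs(da)/8,1)))
        rows+=[(cp+(t-cp)*k/n,cy+da*k/n) for k in range(1,n+1)]
        cp,cy=t,cy+da
    for i in range(0,len(rows),5):
        th=np.radians(yaw); ty=np.array([np.cos(th),np.sin(th),0]); tz=np.array([0,0,-1.]); tx=np.cross(ty,tz)
        out=[]
        for P,a in rows[i:i+5]:
            d=P-p; out.append('%.3f %.3f %.3f %.1f'%(d@tx,d@ty,d@tz,yaw-a))
        print('; '.join(out)); 
        p,yaw=rows[min(i+4,len(rows)-1)]
E
python3 - <<'E'
from plan import *
print(pose())
plan([(.47,.30,.28,25),(.52,-.1,.28,-10),(.555,-.302,.28,-18.8)])
E
```

```text
(array([0.26895549, 0.61913546, 0.23931473]), np.float64(66.51871611126901))
-0.035 -0.024 -0.005 4.6; -0.069 -0.047 -0.009 9.2; -0.104 -0.071 -0.014 13.8; -0.138 -0.094 -0.018 18.5; -0.173 -0.118 -0.023 23.1
-0.041 -0.008 -0.005 4.6; -0.082 -0.016 -0.009 9.2; -0.123 -0.025 -0.014 13.8; -0.164 -0.033 -0.018 18.5; -0.201 -0.059 -0.018 22.3
-0.043 -0.011 0.000 3.9; -0.087 -0.022 0.000 7.8; -0.130 -0.032 0.000 11.7; -0.174 -0.043 0.000 15.6; -0.217 -0.054 0.000 19.4
-0.045 0.004 0.000 3.9; -0.089 0.009 0.000 7.8; -0.134 0.013 0.000 11.7; -0.174 0.019 0.000 13.4; -0.215 0.024 0.000 15.2
-0.038 0.016 0.000 1.8; -0.075 0.033 0.000 3.5; -0.113 0.049 0.000 5.3
```

>>> send_rows(deltas="-0.035 -0.024 -0.005 4.6; -0.069 -0.047 -0.009 9.2; -0.104 -0.071 -0.014 13.8; -0.138 -0.094 -0.018 18.5; -0.173 -0.118 -0.023 23.1", claw=1)

```text
t: 1.8
eef_pos: [0.3812, 0.4405, 0.2626]
tool_rot: [-0.0, 0.397, 0.918, 0.0]
contact_force: [0.6, 0.5, -0.2]
gripper_width: 0.999
grasp_force: 0.0
```

>>> send_rows(deltas="-0.041 -0.008 -0.005 4.6; -0.082 -0.016 -0.009 9.2; -0.123 -0.025 -0.014 13.8; -0.164 -0.033 -0.018 18.5; -0.201 -0.059 -0.018 22.3")

```text
t: 2.3
eef_pos: [0.478, 0.2547, 0.2812]
tool_rot: [0.001, 0.567, 0.824, 0.001]
contact_force: [0.3, 0.7, 0.2]
gripper_width: 0.997
grasp_force: 0.0
```

>>> send_rows(deltas="-0.043 -0.011 0 3.9; -0.087 -0.022 0 7.8; -0.130 -0.032 0 11.7; -0.174 -0.043 0 15.6; -0.217 -0.054 0 19.4")

```text
t: 2.8
eef_pos: [0.5037, 0.0317, 0.2806]
tool_rot: [0.0, 0.697, 0.717, 0.0]
contact_force: [1.2, 0.1, 0.4]
gripper_width: 1.0
grasp_force: 0.0
```

>>> send_rows(deltas="-0.045 0.004 0 3.9; -0.089 0.009 0 7.8; -0.134 0.013 0 11.7; -0.174 0.019 0 13.4; -0.215 0.024 0 15.2")

```text
t: 3.3
eef_pos: [0.5344, -0.1821, 0.2806]
tool_rot: [0.0, 0.785, 0.619, 0.0]
contact_force: [1.1, 0.5, 0.0]
gripper_width: 0.994
grasp_force: 0.0
```

>>> send_rows(deltas="-0.038 0.016 0 1.8; -0.075 0.033 0 3.5; -0.113 0.049 0 5.3; -0.113 0.049 0 5.3; -0.113 0.049 0 5.3")

```text
t: 3.8
eef_pos: [0.5551, -0.303, 0.28]
tool_rot: [-0.0, 0.814, 0.581, -0.0]
contact_force: [0.1, -0.3, 0.1]
gripper_width: 0.999
grasp_force: 0.0
```

```bash
python3 - <<'E'
from h import *; from plan import pose
print(pose(), bot.get_obs()['t'], bot.get_obs()['q'])
p=bot.read_camera('wrist'); save(p,'w1.png'); w=cloud(p)
for q in ['cap','lamp']:
    for r in bot.masks_of(p,q)[:3]:
        m=r['mask']; P=w[m]; P=P[np.isfinite(P).all(1)]; T=P[(P[:,2]>.14)&(P[:,2]<.17)]
        print(q,r['confidence'],np.median(p['img'][m],0),len(T))
        if len(T)>20: print(cv2.minAreaRect((T[:,:2]*1000).astype(np.float32)),np.median(T[:,2]))
for q in ['cap_middle','lamp_middle','console']: print(q,[(np.round(r['xyz'],3),r['confidence']) for r in bot.landmark_of(p,q)])
E
```

```text
(array([ 0.55507343, -0.30303714,  0.28004209]), np.float64(-18.897595345283097)) 3.8 [-0.09667903  0.43595823  0.69104355  1.65103222 -0.29706409  1.16281603
  0.33778093]
cap 0.97 [255. 169.   0.] 3407
((553.2235717773438, -301.66131591796875), (44.33766555786133, 44.04099655151367), 71.07166290283203) 0.15597604232807316
cap 0.64 [199.  99.   0.] 0
cap 0.59 [  0.  184.5 180. ] 0
lamp 0.68 [254. 254. 253.] 4674
((589.855712890625, -195.79946899414062), (44.616878509521484, 44.12610626220703), 70.95367431640625) 0.15163453314470474
cap_middle [(array([ 0.502, -0.43 ,  0.019]), 0.86), (array([ 0.415, -0.3  ,  0.022]), 0.71), (array([ 0.553, -0.3  ,  0.134]), 0.64)]
lamp_middle [(array([ 0.592, -0.189,  0.134]), 0.74)]
console [(array([ 0.576, -0.247,  0.   ]), 0.81)]
```

View pics/w1.png

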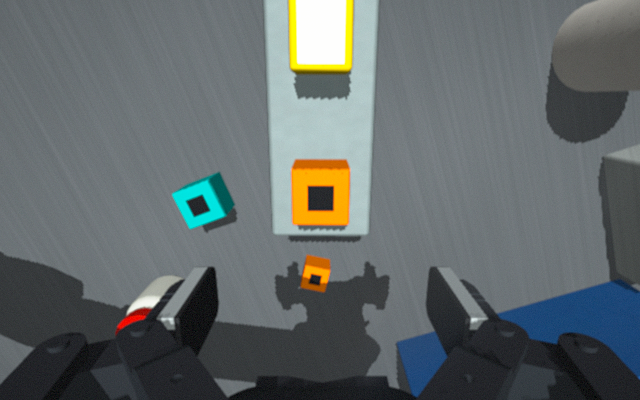

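The wrist view shows the orange cap at pixel (320,197), squarely between the fingers, with the lamp straight above it at (320,35). The cap is at (0.5535, -0.302), top at 0.156, which agrees with the known sizes. Now I descend, grip and lift.

>>> send_rows(deltas="0 -0.002 0.04 0; 0 -0.002 0.08 0; 0 -0.002 0.115 0; 0 -0.002 0.14 0; 0 -0.002 0.154 0", claw=1)

```text
t: 4.6
eef_pos: [0.5528, -0.2998, 0.1241]
tool_rot: [-0.001, 0.813, 0.583, -0.001]
contact_force: [-0.4, -0.5, 0.4]
gripper_width: 1.003
grasp_force: 0.0
```

>>> send_rows(deltas="0 0 0 0; 0 0 0 0; 0 0 0 0; 0 0 0 0; 0 0 0 0", claw=0, force=45)

```text
t: 5.1
eef_pos: [0.5545, -0.3018, 0.1282]
tool_rot: [0.001, 0.813, 0.582, 0.001]
contact_force: [-1.6, 0.9, 7.7]
gripper_width: 0.507
grasp_force: 47.8
```

>>> send_rows(deltas="0 0 0 0; 0 0 0 0; 0 0 0 0; 0 0 0 0; 0 0 0 0")

```text
t: 5.6
eef_pos: [0.5545, -0.3018, 0.1282]
tool_rot: [0.001, 0.813, 0.582, 0.001]
contact_force: [-1.6, 0.5, 6.8]
gripper_width: 0.51
grasp_force: 47.8
```

>>> send_rows(deltas="0 0 -0.005 0; 0 0 -0.015 0; 0 0 -0.04 0; 0 0 -0.08 0; 0 0 -0.12 0")

```text
t: 6.1
eef_pos: [0.5532, -0.3014, 0.2485]
tool_rot: [-0.0, 0.813, 0.582, -0.0]
contact_force: [0.7, -0.8, -0.3]
gripper_width: 0.511
grasp_force: 49.5
```

>>> send_rows(deltas="0 0 -0.02 0; 0 0 -0.02 0; 0 0 -0.02 0")

```text
t: 6.4
eef_pos: [0.5536, -0.3013, 0.267]
tool_rot: [0.0, 0.813, 0.582, 0.001]
contact_force: [0.6, 1.0, -0.2]
gripper_width: 0.506
grasp_force: 49.6
```

```bash
python3 - <<'E'
from h import *; from plan import *
o=bot.get_obs(); print(pose(), o['gripper_width'],o['grasp_force'])
plan([(.481,.173,.26,-19),(.481,.173,.06,-19),(.481,.173,.026,-19)],step=.042)
p=bot.read_camera('scene'); save(p,'s1.png')
print([(np.round(r['xyz'],3),r['confidence']) for r in bot.landmark_of(p,'button_top')+bot.landmark_of(p,'cap_middle')])
E
```

```text
(array([ 0.55357828, -0.30129753,  0.26701841]), np.float64(-18.778362087890198)) 0.5057637961740928 49.55384060740471
0.035 -0.018 0.001 0.0; 0.071 -0.037 0.001 0.0; 0.106 -0.055 0.002 0.1; 0.142 -0.074 0.002 0.1; 0.177 -0.092 0.003 0.1
0.035 -0.019 0.001 0.0; 0.071 -0.037 0.001 0.0; 0.106 -0.056 0.002 0.1; 0.142 -0.074 0.002 0.1; 0.177 -0.093 0.003 0.1
0.035 -0.019 0.001 0.0; 0.071 -0.037 0.001 0.0; 0.071 -0.037 0.041 0.0; 0.071 -0.037 0.081 0.0; 0.071 -0.037 0.121 0.0
0.000 0.000 0.040 0.0; 0.000 0.000 0.080 0.0; 0.000 0.000 0.114 0.0
[(array([ 0.575, -0.24 ,  0.002]), 0.69), (array([ 0.554, -0.302,  0.142]), 0.57), (array([ 0.552, -0.297,  0.268]), 0.77), (array([ 0.413, -0.294,  0.024]), 0.72)]
```

>>> send_rows(deltas="0.035 -0.018 0 0; 0.071 -0.037 0.001 0; 0.106 -0.055 0.002 0; 0.142 -0.074 0.002 0; 0.177 -0.092 0.003 0")

```text
t: 7.05
eef_pos: [0.5224, -0.1024, 0.2623]
tool_rot: [-0.001, 0.813, 0.582, -0.001]
contact_force: [1.5, -0.4, -0.5]
gripper_width: 0.51
grasp_force: 49.6
```

>>> send_rows(deltas="0.035 -0.019 0 0; 0.071 -0.037 0.001 0; 0.106 -0.056 0.002 0; 0.142 -0.074 0.002 0; 0.177 -0.093 0.003 0")

```text
t: 7.55
eef_pos: [0.4914, 0.0949, 0.2595]
tool_rot: [-0.0, 0.813, 0.582, -0.001]
contact_force: [0.7, 0.3, -0.1]
gripper_width: 0.509
grasp_force: 49.6
```

>>> send_rows(deltas="0.035 -0.019 0 0; 0.071 -0.037 0 0; 0.071 -0.037 0.040 0; 0.071 -0.037 0.080 0; 0.071 -0.037 0.120 0")

```text
t: 8.05
eef_pos: [0.4795, 0.1728, 0.1383]
tool_rot: [0.0, 0.813, 0.583, -0.0]
contact_force: [0.0, 0.1, -0.5]
gripper_width: 0.508
grasp_force: 49.7
```

>>> send_rows(deltas="0 0 0.04 0; 0 0 0.07 0; 0 0 0.095 0; 0 0 0.108 0; 0 0 0.108 0")

```text
t: 8.55
eef_pos: [0.4788, 0.1717, 0.0305]
tool_rot: [-0.0, 0.813, 0.582, -0.002]
contact_force: [0.4, 0.4, -0.4]
gripper_width: 0.514
grasp_force: 49.7
```

```bash
python3 - <<'E'
from h import *; from plan import *
o=bot.get_obs(); print(pose(), o['gripper_width'],o['grasp_force'],o['contact_force'])
p=bot.read_camera('wrist'); save(p,'w2.png')
print([(np.round(r['xyz'],3),r['confidence']) for r in bot.landmark_of(p,'bay')+bot.landmark_of(p,'cap_middle')])
E
```

```text
(array([0.47878544, 0.17172302, 0.03050511]), np.float64(-18.79406623352011)) 0.5138308085732196 49.692068696022034 [ 0.37179218  0.43244513 -0.37841587]
[(array([0.479, 0.172, 0.038]), 0.68)]
```

View pics/w2.png

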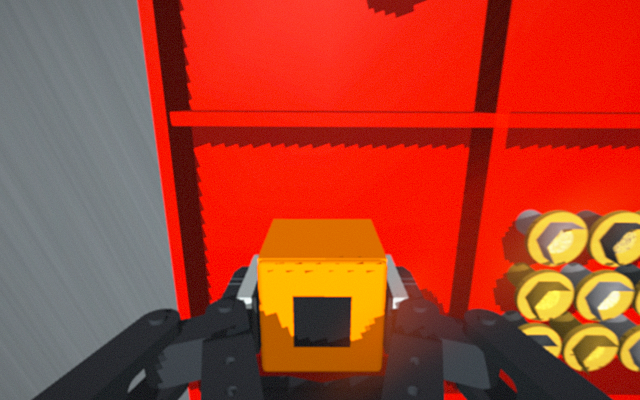

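The wrist view shows the cap at about (322,310), centred between the bay walls at x≈190 and x≈470. I'll lower it a little more and release with a partial opening.

>>> send_rows(deltas="0 0 0.003 0; 0 0 0.006 0; 0 0 0.006 0; 0 0 0.006 0")

```text
t: 9.1
eef_pos: [0.4803, 0.1726, 0.0265]
tool_rot: [-0.0, 0.813, 0.582, 0.0]
contact_force: [0.3, 0.9, -0.5]
gripper_width: 0.505
grasp_force: 49.7
```

>>> send_rows(deltas="0 0 0 0; 0 0 0 0; 0 0 0 0; 0 0 0 0; 0 0 0 0", claw=0.68)

```text
t: 9.6
eef_pos: [0.4802, 0.1726, 0.0263]
tool_rot: [-0.0, 0.813, 0.582, 0.0]
contact_force: [-0.4, -0.8, 0.8]
gripper_width: 0.683
grasp_force: 0.0
```

>>> send_rows(deltas="0 0 -0.01 0; 0 0 -0.03 0; 0 0 -0.07 0; 0 0 -0.115 0; 0 0 -0.16 0")

```text
t: 10.1
eef_pos: [0.4798, 0.172, 0.1884]
tool_rot: [0.0, 0.813, 0.582, -0.0]
contact_force: [1.7, 1.0, -0.4]
gripper_width: 0.682
grasp_force: 0.0
```

```bash
python3 - <<'E'
from h import *; from plan import *
o=bot.get_obs(); print(pose(), o['gripper_width'],o['grasp_force'],o['contact_force'])
p=bot.read_camera('wrist')
print([(np.round(r['xyz'],3),r['confidence']) for r in bot.landmark_of(p,'bay')+bot.landmark_of(p,'cap_middle')])
plan([(.49,.1,.24,-19),(.5535,-.302,.24,-19),(.5535,-.302,.165,-19)],step=.042)
E
```

```text
(array([0.47981498, 0.17203371, 0.18836103]), np.float64(-18.813023624868297)) 0.6822641025541596 0.0 [ 1.7317825   1.00398674 -0.37069065]
[(array([0.481, 0.174, 0.029]), 0.74)]
-0.022 0.010 -0.017 0.1; -0.045 0.021 -0.033 0.1; -0.067 0.031 -0.050 0.2; -0.103 0.050 -0.050 0.2; -0.139 0.069 -0.050 0.2
-0.036 0.019 0.000 0.0; -0.072 0.038 0.000 0.0; -0.108 0.057 0.000 0.0; -0.144 0.076 0.000 0.0; -0.180 0.095 0.000 0.0
-0.036 0.019 0.000 0.0; -0.072 0.038 0.000 0.0; -0.108 0.057 0.000 0.0; -0.108 0.057 0.037 0.0; -0.108 0.057 0.075 0.0
```

The cap rests in the bay: the network puts its middle at (0.481, 0.174, 0.029), and 0.028 was expected. Next is the button, with the fingers closed.

>>> send_rows(deltas="-0.022 0.010 -0.017 0; -0.045 0.021 -0.033 0; -0.067 0.031 -0.05 0; -0.103 0.05 -0.05 0; -0.139 0.069 -0.05 0")

```text
t: 10.75
eef_pos: [0.5003, 0.0178, 0.2361]
tool_rot: [-0.0, 0.813, 0.583, -0.0]
contact_force: [1.1, -1.3, 0.0]
gripper_width: 0.682
grasp_force: 0.0
```

>>> send_rows(deltas="-0.036 0.019 0 0; -0.072 0.038 0 0; -0.108 0.057 0 0; -0.144 0.076 0 0; -0.180 0.095 0 0", claw=0)

```text
t: 11.25
eef_pos: [0.532, -0.1836, 0.2354]
tool_rot: [-0.001, 0.813, 0.582, -0.001]
contact_force: [0.7, 0.1, 0.5]
gripper_width: 0.003
grasp_force: 0.0
```

>>> send_rows(deltas="-0.036 0.019 0 0; -0.072 0.038 0 0; -0.108 0.057 0 0; -0.108 0.057 0.035 0; -0.108 0.057 0.07 0")

```text
t: 11.75
eef_pos: [0.5513, -0.305, 0.1652]
tool_rot: [0.0, 0.814, 0.581, -0.0]
contact_force: [-0.6, 1.3, -0.3]
gripper_width: 0.001
grasp_force: 0.0
```

```bash
python3 - <<'E'
from h import *; from plan import *
o=bot.get_obs(); print(pose(), o['gripper_width'],o['grasp_force'],o['contact_force'])
for c in ['side','wrist']:
    p=bot.read_camera(c); save(p,c+'3.png'); w=cloud(p)
    print(c,[(np.round(r['xyz'],3),r['confidence']) for r in bot.landmark_of(p,'button_top')])
    i=p['img'].astype(int); m=(i[...,1]>1.5*i[...,0])&(i[...,1]>1.5*i[...,2])&(w[...,2]>.1)&(w[...,2]<.2)
    if m.sum(): print(m.sum(),np.nanmedian(w[m],0),np.nanmax(w[m],0),np.nanmin(w[m],0))
E
```

```text
(array([ 0.55131102, -0.30496277,  0.16517842]), np.float64(-18.961920679998354)) 0.0008986462866880538 0.0 [-0.58766144  1.26143022 -0.34253312]
side [(array([ 0.555, -0.299,  0.142]), 0.56), (array([ 0.572, -0.248,  0.003]), 0.49), (array([0.478, 0.171, 0.029]), 0.25)]
31 [ 0.54987836 -0.30503228  0.13808346] [ 0.56067373 -0.29655578  0.14059178] [ 0.54418825 -0.31134858  0.13102113]
wrist [(array([ 0.557, -0.302,  0.14 ]), 0.84)]
772 [ 0.55689172 -0.29691881  0.1395556 ] [ 0.56244862 -0.28930992  0.16046665] [ 0.54644265 -0.31340942  0.12851205]
```

View pics/wrist3.png

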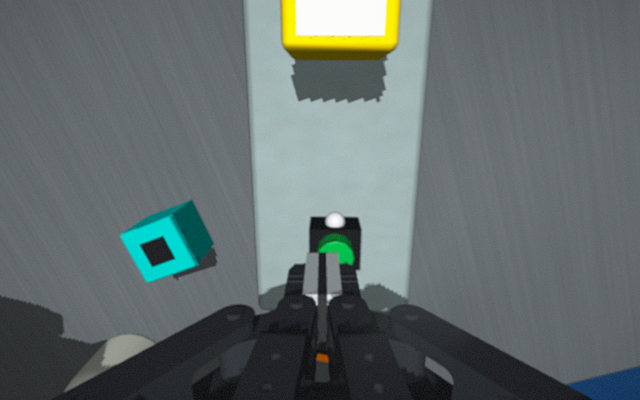

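The wrist view shows the green button at (338,250), with the closed fingertips at (322,270), a few mm off centre. I'll correct by about 3 mm and press.

>>> send_rows(deltas="0.003 0.002 0.005 0; 0.003 0.002 0.012 0; 0.003 0.002 0.018 0; 0.003 0.002 0.021 0; 0.003 0.002 0.023 0")

```text
t: 12.45
eef_pos: [0.5553, -0.3004, 0.1435]
tool_rot: [0.0, 0.813, 0.582, 0.0]
contact_force: [0.5, 2.2, 2.3]
gripper_width: -0.0
grasp_force: 1.3
```

>>> send_rows(deltas="0 0 0 0; 0 0 0 0")

```text
t: 12.65
eef_pos: [0.5552, -0.3004, 0.1436]
tool_rot: [0.0, 0.813, 0.582, 0.0]
contact_force: [0.1, 1.9, 2.0]
gripper_width: -0.002
grasp_force: 1.2
```

```bash
python3 - <<'E'
from h import *; from plan import *
o=bot.get_obs(); print(pose(), o['contact_force'])
for c in ['side','scene']:
    p=bot.read_camera(c); 
    print(c,[(np.round(r['xyz'],3),r['confidence']) for r in bot.landmark_of(p,'lamp')[:2]])
E
```

```text
(array([ 0.55522263, -0.30041998,  0.14357294]), np.float64(-18.762791863076206)) [0.06070278 1.94778134 2.03453355]
side [(array([ 0.595, -0.192,  0.135]), 0.69)]
scene [(array([ 0.595, -0.191,  0.137]), 0.62)]
```

Lamp is up about 26 mm. I'll lift off the button, open the gripper and move over the lamp.

>>> send_rows(deltas="0 0 -0.02 0; 0 0 -0.05 0; 0 0 -0.09 0; 0 0 -0.13 0; 0 0 -0.16 0", claw=1)

```text
t: 13.35
eef_pos: [0.5543, -0.3018, 0.3055]
tool_rot: [0.001, 0.813, 0.582, -0.0]
contact_force: [0.9, -0.6, -0.4]
gripper_width: 0.846
grasp_force: 0.0
```

>>> send_rows(deltas="0.03 0 0 0; 0.06 0 0 0; 0.09 0 0 0; 0.117 0 0 0; 0.117 0 0 0")

```text
t: 13.85
eef_pos: [0.5938, -0.1852, 0.3023]
tool_rot: [-0.001, 0.811, 0.585, 0.0]
contact_force: [0.4, 0.2, -0.5]
gripper_width: 0.998
grasp_force: 0.0
```

```bash
python3 - <<'E'
from h import *; from plan import *
o=bot.get_obs(); print(pose(), o['contact_force'],o['gripper_width'])
for c in ['side','wrist']:
    p=bot.read_camera(c); w=cloud(p); save(p,c+'4.png')
    for q in ['lamp','lamp_middle','button_top']: print(c,q,[(np.round(r['xyz'],3),r['confidence']) for r in bot.landmark_of(p,q)[:2]])
    for r in bot.masks_of(p,'lamp')[:1]:
        P=w[r['mask']]; P=P[np.isfinite(P).all(1)]; z=np.percentile(P[:,2],90); T=P[(abs(P[:,2]-z)<.008)]
        print(z,np.median(T[:,2]),cv2.minAreaRect((T[:,:2]*1000).astype(np.float32)))
E
```

```text
(array([ 0.59381988, -0.1852193 ,  0.30229291]), np.float64(-18.415717172929202)) [ 0.36728605  0.22407898 -0.47586867] 0.9975968741753726
side lamp [(array([ 0.591, -0.192,  0.135]), 0.94)]
side lamp_middle [(array([ 0.592, -0.186,  0.159]), 0.76)]
side button_top [(array([ 0.555, -0.299,  0.141]), 0.53)]
0.17934283196838838 0.17819257730040527 ((588.7753295898438, -192.11920166015625), (57.33424377441406, 40.799591064453125), 73.36981201171875)
wrist lamp [(array([ 0.596, -0.192,  0.14 ]), 0.64)]
wrist lamp_middle [(array([ 0.593, -0.188,  0.163]), 0.93)]
wrist button_top [(array([ 0.555, -0.303,  0.142]), 0.65)]
0.18110208220768545 0.18004321417850555 ((592.6461181640625, -187.49075317382812), (60.4958610534668, 43.96106719970703), 70.8337631225586)
```

View pics/wrist4.png

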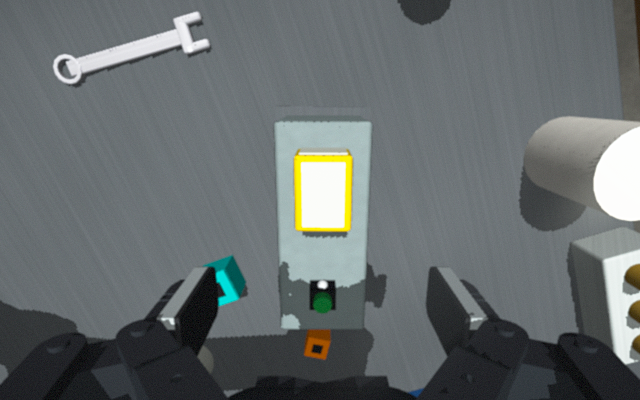

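The wrist view shows the lamp at (323,193) at its first stop: top at z≈0.180, mast out about 28 mm, and centre at (0.5925, -0.188). I'll descend and grip across its width.

>>> send_rows(deltas="-0.003 0 0.04 0.5; -0.003 0 0.08 0.5; -0.003 0 0.115 0.5; -0.003 0 0.14 0.5; -0.003 0 0.152 0.5")

```text
t: 14.85
eef_pos: [0.5902, -0.1924, 0.1488]
tool_rot: [-0.001, 0.816, 0.579, -0.001]
contact_force: [-0.1, 0.4, -0.5]
gripper_width: 1.001
grasp_force: 0.0
```

>>> send_rows(deltas="0 0 0 0; 0 0 0 0; 0 0 0 0; 0 0 0 0; 0 0 0 0", claw=0, force=50)

```text
t: 15.35
eef_pos: [0.592, -0.1931, 0.1523]
tool_rot: [0.001, 0.816, 0.579, 0.001]
contact_force: [-0.8, -1.6, 1.8]
gripper_width: 0.502
grasp_force: 57.0
```

>>> send_rows(deltas="0 0 0 0; 0 0 -0.005 0; 0 0 -0.015 0; 0 0 -0.025 0; 0 0 -0.03 0")

```text
t: 15.85
eef_pos: [0.5919, -0.1931, 0.1824]
tool_rot: [0.001, 0.816, 0.579, 0.0]
contact_force: [3.6, -2.9, -6.2]
gripper_width: 0.507
grasp_force: 56.2
```

>>> send_rows(deltas="0 0 -0.01 0; 0 0 -0.02 0; 0 0 -0.028 0; 0 0 -0.028 0")

```text
t: 16.25
eef_pos: [0.5919, -0.193, 0.2099]
tool_rot: [0.001, 0.816, 0.579, 0.0]
contact_force: [4.1, -3.8, -10.1]
gripper_width: 0.509
grasp_force: 55.8
```

```bash
python3 - <<'E'
from h import *; from plan import *
o=bot.get_obs(); print(pose(), o['contact_force'],o['gripper_width'],o['grasp_force'])
for c in ['side','scene']:
    p=bot.read_camera(c); save(p,c+'5.png')
    for q in ['lamp','lamp_middle']: print(c,q,[(np.round(r['xyz'],3),r['confidence']) for r in bot.landmark_of(p,q)[:2]])
E
```

```text
(array([ 0.59192438, -0.19302931,  0.20986644]), np.float64(-19.2798949963262)) [  4.14002638  -3.77467282 -10.08936609] 0.5087290454525389 55.781856179237366
side lamp [(array([ 0.597, -0.191,  0.192]), 0.87), (array([ 0.313, -0.412,  0.002]), 0.46)]
side lamp_middle [(array([ 0.595, -0.186,  0.214]), 0.6)]
scene lamp [(array([ 0.594, -0.189,  0.192]), 0.94), (array([0.547, 0.284, 0.003]), 0.59)]
scene lamp_middle [(array([ 0.595, -0.193,  0.218]), 0.61)]
```

>>> send_rows(deltas="0 0 -0.004 0; 0 0 -0.008 0; 0 0 -0.008 0")

```text
t: 16.85
eef_pos: [0.5919, -0.193, 0.217]
tool_rot: [0.001, 0.816, 0.579, 0.0]
contact_force: [5.6, -4.2, -10.9]
gripper_width: 0.51
grasp_force: 55.5
```

>>> send_rows(deltas="0 0 -0.002 0; 0 0 -0.002 0")

```text
t: 17.05
eef_pos: [0.5919, -0.193, 0.2187]
tool_rot: [0.001, 0.816, 0.579, 0.0]
contact_force: [5.4, -4.0, -10.9]
gripper_width: 0.51
grasp_force: 55.5
```

>>> send_rows(deltas="0 0 -0.002 0; 0 0 -0.002 0")

```text
t: 17.25
eef_pos: [0.5919, -0.193, 0.22]
tool_rot: [0.001, 0.816, 0.579, -0.0]
contact_force: [7.1, -4.6, -15.0]
gripper_width: 0.506
grasp_force: 57.8
```

>>> send_rows(deltas="0 0 0 0; 0 0 0 0; 0 0 0 0; 0 0 0 0; 0 0 0 0")

```text
t: 17.75
eef_pos: [0.5919, -0.1931, 0.22]
tool_rot: [0.001, 0.816, 0.579, -0.0]
contact_force: [6.8, -5.5, -14.4]
gripper_width: 0.506
grasp_force: 57.8
```

```bash
python3 - <<'E'
from h import *; from plan import *
o=bot.get_obs(); print(pose(), o['contact_force'],o['gripper_width'],o['grasp_force'])
for c in ['side','scene']:
    p=bot.read_camera(c); save(p,c+'6.png')
    for q in ['lamp','lamp_middle','cap_middle','wrench','grease','spray']: print(c,q,[(np.round(r['xyz'],3),round(r['confidence'],2)) for r in bot.landmark_of(p,q)[:2]])
E
```

```text
(array([ 0.59189557, -0.19306832,  0.22004798]), np.float64(-19.287739060489717)) [  6.77892454  -5.52490453 -14.38961099] 0.5062779375115714 57.818623781204224
side lamp [(array([ 0.596, -0.189,  0.204]), 0.91)]
side lamp_middle [(array([ 0.595, -0.186,  0.224]), 0.72)]
side cap_middle [(array([ 0.42 , -0.297,  0.02 ]), 0.92), (array([0.479, 0.174, 0.026]), 0.71)]
side wrench [(array([ 0.429, -0.006,  0.   ]), 0.9), (array([ 0.572, -0.247, -0.001]), 0.42)]
side grease [(array([ 0.313, -0.415,  0.002]), 0.72)]
side spray [(array([ 0.593, -0.19 ,  0.203]), 0.73), (array([0.778, 0.033, 0.002]), 0.72)]
scene lamp [(array([ 0.593, -0.189,  0.204]), 0.73)]
scene lamp_middle [(array([ 0.596, -0.191,  0.226]), 0.56)]
scene cap_middle [(array([0.483, 0.174, 0.029]), 0.77), (array([ 0.416, -0.299,  0.025]), 0.54)]
scene wrench [(array([ 0.425, -0.004,  0.002]), 0.68)]
scene grease [(array([ 0.313, -0.412, -0.001]), 0.98)]
scene spray [(array([ 0.778,  0.03 , -0.002]), 0.72)]
```

View pics/scene6.png

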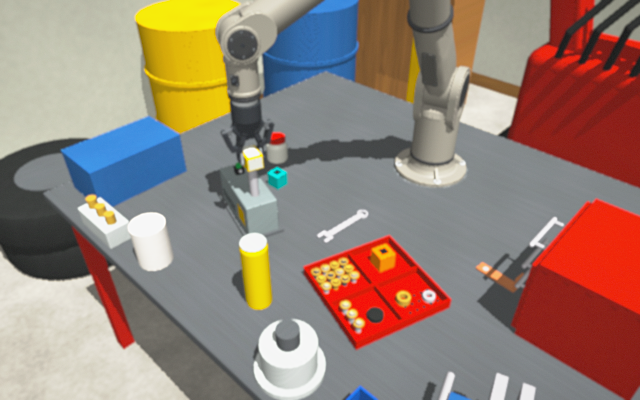

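The picture shows the lamp held up on its extended mast at (253,160) and the cap in the empty bay at (383,257). Everything else is where it was, so I'm handing in.

```bash
python3 -c "
from station import bot
print(bot.hand_in())"
```

```text
the job is handed in; nothing more can be done
None
```

I handed the job in at about 18 s with every step done: the cap is released in the empty bay, the button has been pressed, and the gripper is holding the lamp at its second stop (mast out about 93–96 mm by camera and lift). No verdict came back.

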